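# Find the oil can with the loose cap and set it aside for rework

### The job

One of the three oil cans in the stand has a loose cap, which only touch can tell: push the cap tabs anticlockwise one after another, lightly enough to leave the cans standing in their pockets, until one gives, and swing that tab well open, to about 45 degrees. Then lift that can, and no other, upright out of the stand and set it down gently, flat in the middle of the yellow rework tray, its tab still open. Leave the other cans where they stand, and do not disturb the padlock, brush and jar.

Things in the scene. Friction and masses are not known exactly. Their poses are not given: they have to be found in the camera images.
- can_a: One of three identical grey rectangular oil cans with a green band, 136 mm long (its x) by 64 mm wide (its y), body 90 mm tall, 0.6 to 0.85 kg; origin at the centre of its underside, z up. Black handle on top, red screw cap at x = +50 mm, y = 0. Exactly one of the three has a loose cap; it does not show which, and it may stand in any pocket.
- handle_a (a point): Centre of can_a's black handle bar, at x = -8 mm, y = 0, z = 130 mm of the can: a straight bar along the can's x, 74 mm long, 14 mm wide, 14 mm thick, on two legs at x = -38 and +22 mm, 33 mm of open space below it. Grip it across its width (along the can's y).
- tab_a (a point): On the red tab that sticks out sideways from can_a's cap, 6 mm short of its end: 44 mm from the cap's axis, 104 mm above the can's underside. The tab is 10 mm thick and 14 mm tall (97 to 111 mm above the underside). The cap is 32 mm across, its top 115 mm above the underside.
- cap_a (a joint): Turn of can_a's cap, rad, anticlockwise from above. At 0 the tab points along the can's -y; growing values swing it toward +x. Starts at -0.2 to 0.1, tight or loose. A loose one swings as far as 1.1 under 1 N at the tab and stays where left; a tight one holds against 20 N. Over about 4 N at a tight tab shifts the can in its pocket (3 mm of play).
- can_b: One of three identical grey rectangular oil cans with a green band, 136 mm long (its x) by 64 mm wide (its y), body 90 mm tall, 0.6 to 0.85 kg; origin at the centre of its underside, z up. Black handle on top, red screw cap at x = +50 mm, y = 0. Exactly one of the three has a loose cap; it does not show which, and it may stand in any pocket.
- handle_b (a point): Centre of can_b's black handle bar, at x = -8 mm, y = 0, z = 130 mm of the can: a straight bar along the can's x, 74 mm long, 14 mm wide, 14 mm thick, on two legs at x = -38 and +22 mm, 33 mm of open space below it. Grip it across its width (along the can's y).
- tab_b (a point): On the red tab that sticks out sideways from can_b's cap, 6 mm short of its end: 44 mm from the cap's axis, 104 mm above the can's underside. The tab is 10 mm thick and 14 mm tall (97 to 111 mm above the underside). The cap is 32 mm across, its top 115 mm above the underside.
- cap_b (a joint): Turn of can_b's cap, rad, anticlockwise from above. At 0 the tab points along the can's -y; growing values swing it toward +x. Starts at -0.2 to 0.1, tight or loose. A loose one swings as far as 1.1 under 1 N at the tab and stays where left; a tight one holds against 20 N. Over about 4 N at a tight tab shifts the can in its pocket (3 mm of play).
- can_c: One of three identical grey rectangular oil cans with a green band, 136 mm long (its x) by 64 mm wide (its y), body 90 mm tall, 0.6 to 0.85 kg; origin at the centre of its underside, z up. Black handle on top, red screw cap at x = +50 mm, y = 0. Exactly one of the three has a loose cap; it does not show which, and it may stand in any pocket.
- handle_c (a point): Centre of can_c's black handle bar, at x = -8 mm, y = 0, z = 130 mm of the can: a straight bar along the can's x, 74 mm long, 14 mm wide, 14 mm thick, on two legs at x = -38 and +22 mm, 33 mm of open space below it. Grip it across its width (along the can's y).
- tab_c (a point): On the red tab that sticks out sideways from can_c's cap, 6 mm short of its end: 44 mm from the cap's axis, 104 mm above the can's underside. The tab is 10 mm thick and 14 mm tall (97 to 111 mm above the underside). The cap is 32 mm across, its top 115 mm above the underside.
- cap_c (a joint): Turn of can_c's cap, rad, anticlockwise from above. At 0 the tab points along the can's -y; growing values swing it toward +x. Starts at -0.2 to 0.1, tight or loose. A loose one swings as far as 1.1 under 1 N at the tab and stays where left; a tight one holds against 20 N. Over about 4 N at a tight tab shifts the can in its pocket (3 mm of play).
- stand: Steel stand fixed to the bench, 152 mm (x) by 290 mm (y); origin at the centre of its underside. Three pockets side by side at y = -105, 0, +105 mm, each 142 mm (x) by 70 mm (y) inside; floor 12 mm and wall tops 55 mm above the bench. The cans stand in them, their axes along the stand's.
- tray: Yellow rework tray fixed to the bench beside the stand, 200 mm (x) by 135 mm (y), origin at the centre of its underside; inner floor 190 by 125 mm, 5 mm above the bench; rim 18 mm above the bench. Room for one can, its long side along the tray's long side.
- padlock: Bystander: brass padlock lying flat, 62 mm wide, 26 mm thick, about 97 mm long with its shackle, origin under the middle of its brass body.
- brush: Bystander: bench brush lying on the bench, origin on its underside.
- jar: Bystander: jar 64 mm across, 85 mm tall, origin at the centre of its underside.

How it is judged:
By the outcome, as a careful person would: the job done as asked, in the order asked, and still so for the second after the job is handed in, with the robot touching nothing.
It also fails if it takes over 72 s, if anything falls off the work surface, if the arm or the gripper's body presses on something with over 40 N, if the wrist force passes 120 N, or if a joint passes its speed limit or range.

### The arm

A 7-joint arm with a two-finger parallel gripper is mounted at the origin on the work surface. World frame = base frame: x ahead of the robot, y to its left, z up, the work surface at z = 0. Lengths are in m, angles in rad, forces in N, time in s.
With the tool pointing down it reaches from about 0.425 to 0.925 m from the base axis. Payload 6.8 kg.
Tool frame: the origin (TCP) lies where the fingers leave the gripper's body, on its centre line; the fingertips stand 73 mm ahead of it and the grasp point (between the pads) lies 54 mm ahead of it; z points along the fingers, y is the line along which they close (so a half turn about z gives the same grasp; the last joint's range is limited). The gripper opens to 85 mm and grips with 20 to 120 N. Pads are 22 mm wide; open, the fingers measure 114 mm over their backs; the gripper's body (76 mm by 85 mm) begins 54 mm behind the grasp point. The pads swing forward as they close: fully open they stand 13 mm farther back than shut.
Start: joints at [1.01, 0.477, 0.022, 1.555, -0.011, 1.109, -0.083], TCP at [0.295, -0.607, 0.304] pointing down, gripper open.
Joint ranges: [-2.96, 2.96], [-0.34, 2.1], [-1.41, 1.46], [0.24, 2.44], [-1.37, 4.51], [0.17, 1.92], [-2.96, 2.96]. Speed limits (rad/s): [2.39, 2.39, 3.14, 3.14, 3.14, 3.14, 3.14].

### API

Orientations are given as a rotation vector (axis times angle).
In Python, from bench import r, vision, ticket, get_obs gives the robot as it stands (r), with the cameras (vision), the readings as plain functions and the job (ticket).
- The arm moves only by the shell command python3 drive.py 'ROWS' [OPENING] [FORCE]. ROWS is rows parted by semicolons, their numbers by spaces, 1 to 5 of them, each of 6 numbers: dx, dy, dz in m, then a rotation vector rx, ry, rz in rad; each row is the pose to reach, as a shift and turn from the pose commanded when the command began, along the tool's axes at that moment; what a row does not reach only later rows make up. A row lasts 1/10 s, in which the tool goes at most 0.05 m and 0.15 rad, less where a joint would pass 70% of its speed; a pose out of reach is approached as far as the arm can. OPENING is the finger opening in m, set as the command begins (- or left out keeps the last). The fingers move at their own pace and stop on an object; FORCE is the grip in N (left out, the last holds). Time passes only in rows, so rows that do not move let the fingers close. It prints the time, the measured TCP pose, the force, the opening and the grip force at its end.
- get_obs(): the state, without advancing time (a new reading comes with each control period).
- vision.grab_frame(name): name is "side" or "top"; returns (picture, depth): 420x560x3 uint8, blue, green, red; 420x560 float32, m along the optical axis (not along the pixel's ray), 0 where there is no reading.
- vision.camera_info(name): a dict with "camera_matrix" (3x3 intrinsics, pixels), "k1" (the pictures are not rectified: a ray, as slopes to the right and down, at radius r is drawn at 1 + k1 r^2 times it, then the intrinsics apply), "R" (3x3) and "t" (3): a world point X has camera coordinates R X + t. Camera axes: x right, y down, z forward; pixel columns grow to the right and rows downward; lengths in m; the calibration is good to about 2 mm. A picture is of the moment at which its call begins. camera_info takes no time and is no camera call.
- ticket.hand_in(): hands the job in; it is judged then, once.
The state is a dict: "clock": time; "joints": joint angles; "qvel": joint speeds; "tau": joint torques, N m; "tcp_pos": TCP position; "orientation": TCP orientation; "contact_force": force on the tool from outside, world axes, zero at the start; "moment": the same for the moment, N m; "grip_width": finger opening in m; "gripper_force": force on a finger pad.
Only numpy, scipy, OpenCV 4.12 (cv2) and the standard library are available. Lean on these libraries where they do the work, as an engineer would, in place of code of your own. Each camera call takes 0.05 s, during which the arm holds its last target. There are 200 camera calls.

## Working session

There is one attempt and no reset: what is moved stays moved. The work goes in short steps, Python scripts to look and compute and a shell command to move; the robot and the scene stay as the last step left them, time stands still between calls to the robot, and variables do not carry over. Pictures are saved under pics/ and viewed, at most 10 in all, crops included, and the job is handed in when it is done.

```bash
ls; mkdir -p pics; cat > h.py <<'E'
import numpy as np,cv2
from bench import r, vision, ticket, get_obs
from scipy.spatial.transform import Rotation as Ro
def cam(n):
    c=vision.camera_info(n);return np.array(c["camera_matrix"],float),float(c["k1"]),np.array(c["R"],float),np.array(c["t"],float)
def ray(n,uv):
    K,k1,R,t=cam(n);uv=np.atleast_2d(np.array(uv,float))
    p=cv2.undistortPoints(uv[:,None],K,np.array([k1,0,0,0.]))[:,0]
    return -R.T@t,np.c_[p,np.ones(len(p))]@R
def onz(n,uv,z):
    o,d=ray(n,uv);return o+d*((z-o[2])/d[:,2])[:,None]
def proj(n,X):
    K,k1,R,t=cam(n);X=np.atleast_2d(np.array(X,float))
    return cv2.projectPoints(X,cv2.Rodrigues(R)[0],t,K,np.array([k1,0,0,0.]))[0][:,0]
def cross(n1,uv1,n2,uv2):
    o1,d1=ray(n1,uv1);o2,d2=ray(n2,uv2);d1=d1[0];d2=d2[0]
    s=np.linalg.lstsq(np.c_[d1,-d2],o2-o1,rcond=None)[0]
    a=o1+s[0]*d1;b=o2+s[1]*d2;return (a+b)/2,np.linalg.norm(a-b)
def cloud(n,dep):
    v,u=np.nonzero(dep>0);o,d=ray(n,np.c_[u,v]);return np.c_[u,v],o+d*dep[v,u][:,None]
E
python3 - <<'E'
from h import *
np.set_printoptions(precision=4,suppress=True)
o=get_obs();print(o)
for n in("top","side"):
    p,d=vision.grab_frame(n);cv2.imwrite(f"pics/{n}0.png",p);np.save(f"{n}0.npy",d);print(n,cam(n))
E
```

```text
bench.py
drive.py
pics
{'clock': 0.0, 'joints': array([ 1.0099,  0.4778,  0.0223,  1.5564, -0.0115,  1.1093, -0.0831]), 'qvel': array([ 0.0015, -0.0007, -0.0019,  0.0007,  0.0011,  0.0015,  0.0006]), 'tau': array([ -0.0003, -59.6454,   1.6071, -28.12  ,   0.0123,   0.0095,
         0.    ]), 'tcp_pos': array([ 0.2951, -0.6066,  0.3029]), 'orientation': array([-3.0597, -0.7049,  0.0009]), 'contact_force': array([-0.9454,  0.0738, -0.1472]), 'moment': array([-0.0235, -0.0083,  0.0131]), 'gripper_force': 0.0, 'grip_width': 0.0855239490448109}
top (array([[417.8527,   0.    , 272.3623],
       [  0.    , 417.8527, 214.3175],
       [  0.    ,   0.    ,   1.    ]]), -0.11402141360520658, array([[-0.0084, -0.9996, -0.0257],
       [-0.9853,  0.0127, -0.1702],
       [ 0.1705,  0.0239, -0.9851]]), array([0.0136, 0.6138, 1.1452]))
side (array([[420.0692,   0.    , 279.0841],
       [  0.    , 420.0692, 214.3574],
       [  0.    ,   0.    ,   1.    ]]), -0.10158877164298473, array([[-0.8875, -0.4607, -0.0093],
       [-0.3313,  0.652 , -0.6821],
       [ 0.3203, -0.6022, -0.7312]]), array([0.5229, 0.2634, 1.0221]))
```

View pics/top0.png

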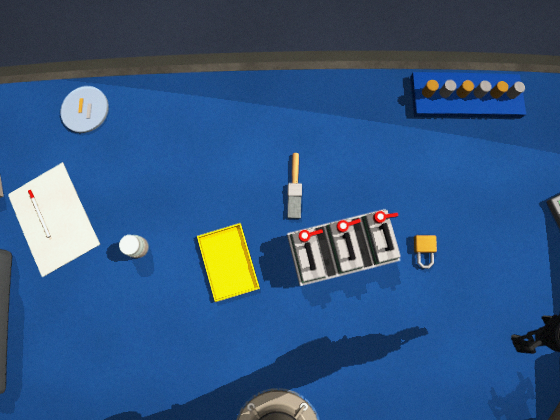

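View pics/side0.png

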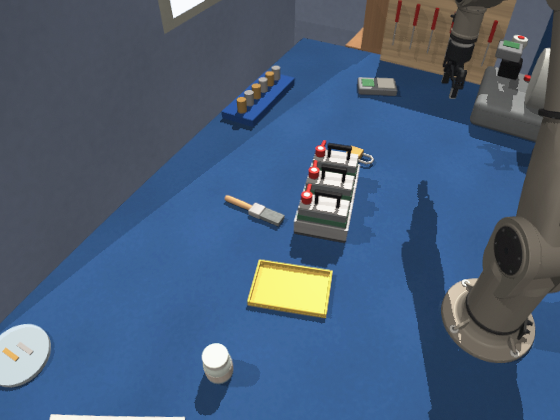

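The top view shows the caps at about (305,236), (343,227) and (380,216). The stand is centred near (345,247), the tray near (228,262), the brush at (294,185), the padlock at (426,250) and the jar at (134,246). The side view shows the same caps at about (307,197), (313,173) and (320,152). Next I'll measure these.

```bash
cat > meas.py <<'E'
from h import *
def caps(n,p):
    b,g,rr=[p[...,i].astype(int) for i in range(3)]
    m=((rr>120)&(g<70)&(b<80)).astype(np.uint8)
    k,l,s,c=cv2.connectedComponentsWithStats(m)
    out=[]
    for i in range(1,k):
        x,y=c[i]
        ok=(285<x<415 and 195<y<260) if n=="top" else (290<x<345 and 130<y<215)
        if s[i,4]>25 and ok:
            mm=cv2.resize((l==i).astype(np.uint8),None,fx=4,fy=4,interpolation=cv2.INTER_LINEAR)
            D=cv2.distanceTransform(mm,cv2.DIST_L2,5);v,u=np.nonzero(D>D.max()-1.)
            ctr=np.array([u.mean(),v.mean()])/4-.375
            vv,uu=np.nonzero(l==i);q=np.c_[uu,vv];tip=q[np.argmax(np.linalg.norm(q-ctr,axis=1))]
            out.append((ctr,D.max()/4,tip,s[i,4],q))
    return sorted(out,key=lambda e:e[0][0])
E
python3 - <<'E'
from meas import *
np.set_printoptions(precision=4,suppress=True)
P={n:cv2.imread(f"pics/{n}0.png") for n in("top","side")}
T=caps("top",P["top"]);S=caps("side",P["side"])
for t,s in zip(T,S):
    X,e=cross("top",t[0],"side",s[0]); tp=onz("top",t[2],.116)[0]; c=onz("top",t[0],X[2])[0]
    print("cap",X,"gap",e,"r",t[1],"topray@.127",onz("top",t[0],.127)[0],"tip",tp,"len",np.linalg.norm(tp-c),t[3],s[3])
print(len(T),len(S))
# handles & tray by depth clouds
for n in("top","side"):
    d=np.load(f"{n}0.npy");uv,X=cloud(n,d);col=P[n][uv[:,1],uv[:,0]].astype(int)
    near=(X[:,0]>.3)&(X[:,0]<.75)&(abs(X[:,1])<.4)
    k=near&(col.max(1)<70)&(X[:,2]>.128)&(X[:,2]<.17)
    m=np.zeros(d.shape,np.uint8);m[uv[k,1],uv[k,0]]=1
    kk,l,s,c=cv2.connectedComponentsWithStats(m)
    for i in range(1,kk):
        if s[i,4]>25:
            Q=X[l[uv[:,1],uv[:,0]]==i];q=Q[Q[:,2]>.138]
            a=cv2.minAreaRect((q[:,:2]*1000).astype(np.float32)) if len(q)>4 else None
            print(n,"handle",s[i,4],np.median(q,0),a)
    k=near&(col[:,0]<90)&(col[:,1]>140)&(col[:,2]>160)&(X[:,2]<.06)
    q=X[k];print(n,"tray",len(q),cv2.minAreaRect((q[:,:2]*1000).astype(np.float32)),np.percentile(q[:,2],[2,50,98]))
    k=near&(X[:,2]>.035)&(X[:,2]<.06)&(X[:,1]<.06)
    q=X[k];print(n,"stand",len(q),cv2.minAreaRect((q[:,:2]*1000).astype(np.float32)))
E
```

```text
3 0
top handle 142 [ 0.5357 -0.295   0.1495] ((535.2974243164062, -295.0916442871094), (70.04610443115234, 13.327263832092285), 10.540876388549805)
top handle 134 [ 0.511  -0.1937  0.1499] ((511.3087463378906, -194.28890991210938), (70.18514251708984, 12.605107307434082), 10.970844268798828)
top handle 129 [ 0.4866 -0.0914  0.1499] ((486.808349609375, -90.81851959228516), (70.70645904541016, 12.170446395874023), 11.835165023803711)
top tray 3130 ((542.1739501953125, 49.50205993652344), (230.88314819335938, 400.2091064453125), 33.070823669433594) [0.0015 0.0068 0.0215]
top stand 871 ((518.1229248046875, -191.9176025390625), (152.54774475097656, 289.1352233886719), 13.286484718322754)
side handle 122 [ 0.5349 -0.2916  0.1462] ((535.45947265625, -292.5111389160156), (68.00566864013672, 11.805654525756836), 14.693333625793457)
side handle 163 [ 0.5127 -0.1912  0.1473] ((513.1815185546875, -193.7751007080078), (73.22669982910156, 16.686813354492188), 10.981953620910645)
side handle 166 [ 0.4876 -0.0886  0.1475] ((487.59051513671875, -90.07929992675781), (71.07574462890625, 17.400083541870117), 9.336377143859863)
side tray 280 ((480.1242370605469, 140.58596801757812), (194.93731689453125, 134.70960998535156), 15.972433090209961) [0.0014 0.0066 0.0199]
side stand 603 ((518.752197265625, -190.6488037109375), (149.56039428710938, 295.39215087890625), 13.111322402954102)
```

```bash
sed -i 's/(rr>120)&(g<70)&(b<80)/(rr>110)\&(rr>2*g)\&(rr>2*b)/; s/290<x<345 and 130<y<215/290<x<345 and 125<y<215/' meas.py
python3 - <<'E'
from meas import *
np.set_printoptions(precision=4,suppress=True)
P={n:cv2.imread(f"pics/{n}0.png") for n in("top","side")}
T=caps("top",P["top"]);S=caps("side",P["side"]);print(len(T),len(S))
hand={0:(.4868,-.0908),1:(.5113,-.194),2:(.5355,-.2948)}
for i,t in enumerate(T):
    c=onz("top",t[0],.127)[0]; v=np.array(c[:2])-hand[i]
    tp=onz("top",t[2],.123)[0];w=tp-c
    print("cap",c,"from handle",np.linalg.norm(v),np.degrees(np.arctan2(v[1],v[0])),"tabdir",np.degrees(np.arctan2(w[1],w[0])),np.linalg.norm(w[:2]))
    if len(S)==3:print(cross("top",t[0],"side",S[i][0]))
C={}
for n in("top","side"):
    d=np.load(f"{n}0.npy");p=P[n].astype(int)
    m=((p[...,0]<110)&(p[...,1]>130)&(p[...,2]>150)).astype(np.uint8)
    k,l,s,c=cv2.connectedComponentsWithStats(m);i=1+np.argmax(s[1:,4]);v,u=np.nonzero(l==i)
    q=onz(n,np.c_[u,v],.018)[:,:2]*1000;print(n,"tray@18",cv2.minAreaRect(q.astype(np.float32)),s[i,4])
    hull=cv2.convexHull(np.c_[u,v].astype(np.int32));a=cv2.approxPolyDP(hull,6,True)[:,0];C[n]=a;print(a.tolist(),onz(n,a,.018)[:,:2].tolist())
E
```

```text
3 3
cap [ 0.5504 -0.1045  0.127 ] from handle 0.06506277153328986 -12.172374957504722 tabdir 109.14632160815972 0.041635964437614845
(array([ 0.5498, -0.1042,  0.1316]), np.float64(1.9558697467852633e-05))
cap [ 0.578  -0.2124  0.127 ] from handle 0.06917672901141804 -15.426622876355744 tabdir 106.06944298089164 0.04665426832383032
(array([ 0.5793, -0.2131,  0.122 ]), np.float64(0.0010518426868473354))
cap [ 0.595  -0.3118  0.127 ] from handle 0.061899857238578465 -15.916911256271582 tabdir 103.24093441220329 0.041904330382523024
(array([ 0.5953, -0.3127,  0.1237]), np.float64(0.0006367676483729149))
top tray@18 ((481.6192626953125, 139.9439239501953), (200.45376586914062, 135.66473388671875), 16.39497184753418) 3168
[[259, 288], [215, 301], [197, 236], [240, 223]] [[0.40533737303204254, 0.04817702405220191], [0.3688078440383283, 0.17525111815664687], [0.557888534100342, 0.23090836922263308], [0.5952006558978387, 0.10359670773232467]]
side tray@18 ((480.8520202636719, 146.02764892578125), (201.78111267089844, 131.24847412109375), 18.523639678955078) 442
[[330, 271], [325, 314], [248, 301], [259, 264]] [[0.40965014659801324, 0.05296136360918613], [0.3704334144243722, 0.17712619186266532], [0.5569003396870963, 0.2310530275450131], [0.5883891481099502, 0.1182758144551238]]
```

```bash
cat > fix.py <<'E'
import re
s=open('meas.py').read()
s=s.replace("    k,l,s,c=cv2.conn","    cs,_=cv2.findContours(m,cv2.RETR_EXTERNAL,cv2.CHAIN_APPROX_NONE);cv2.drawContours(m,cs,-1,1,-1)\n    k,l,s,c=cv2.conn",1)
open('meas.py','w').write(s)
E
python3 fix.py; python3 - <<'E'
from meas import *
np.set_printoptions(precision=4,suppress=True)
P={n:cv2.imread(f"pics/{n}0.png") for n in("top","side")}
T=caps("top",P["top"]);S=caps("side",P["side"]);print(len(T),len(S))
hand={0:(.4868,-.0908),1:(.5113,-.194),2:(.5355,-.2948)}
for i,t in enumerate(T):
    c=onz("top",t[0],.127)[0]; v=np.array(c[:2])-hand[i]
    tp=onz("top",t[2],.123)[0];w=tp-c
    print(t[0],t[1],"cap",c,"from handle",np.linalg.norm(v),np.degrees(np.arctan2(v[1],v[0])),"tabdir",np.degrees(np.arctan2(w[1],w[0])),np.linalg.norm(w[:2]))
    print(S[i][0],S[i][1],cross("top",t[0],"side",S[i][0]))
a=cv2.resize(P["top"][190:300,270:420],None,fx=5,fy=5,interpolation=cv2.INTER_NEAREST);cv2.imwrite("pics/c1.png",a)
E
```

```text
3 3
[304.0833 235.4167] 5.449224 cap [ 0.543  -0.0787  0.127 ] from handle 0.057523607499623104 12.165959708331235 tabdir -73.38007331388287 0.05055545091353611
[306.8333 194.5417] 4.0 (array([ 0.543 , -0.0787,  0.1269]), np.float64(2.805292623058345e-05))
[342.5    225.4583] 5.3937993 cap [ 0.5685 -0.1819  0.127 ] from handle 0.05843819542967399 11.943021316112754 tabdir -73.00775680604052 0.05053384947844815
[313.8571 169.7321] 3.75 (array([ 0.5684, -0.182 ,  0.1268]), np.float64(0.00025692239086505124))
[380.125 216.5  ] 5.295349 cap [ 0.5914 -0.2843  0.127 ] from handle 0.05688673668826386 10.624969345153353 tabdir -78.5372993763708 0.048545644885507534
[323.0893 143.5   ] 1.5992249 (array([ 0.5852, -0.2794,  0.1504]), np.float64(0.004952376705679763))
```

View pics/c1.png

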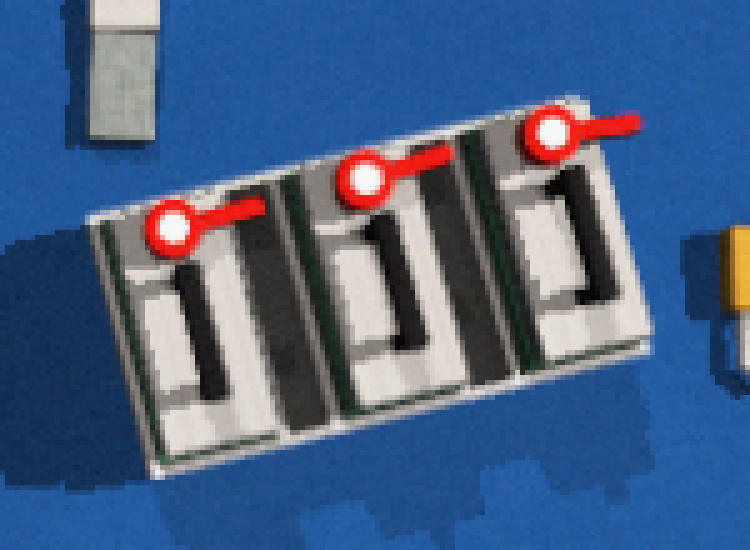

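```bash
cat > go.py <<'E'
import sys
from h import *
np.set_printoptions(precision=4,suppress=True)
YAW=np.radians(13.0)
def can(Y=YAW): return np.array([np.cos(Y),np.sin(Y),0]),np.array([-np.sin(Y),np.cos(Y),0])
CAP={1:np.array([.543,-.0787,0]),2:np.array([.5685,-.1819,0]),3:np.array([.5914,-.2843,0])}
def tgtR(Y=YAW):  # tool down, tool y along can y; choose the half turn nearest
    R0=Ro.from_rotvec(get_obs()["orientation"]);best=None
    for s in(1,-1):
        x,y=can(Y);R=Ro.from_matrix(np.c_[s*x,-s*y,[0,0,-1]])
        a=(R0.inv()*R).as_rotvec()
        if best is None or np.linalg.norm(a)<np.linalg.norm(best[1]):best=(R,a)
    return best
def delta(p,Y=YAW):
    o=get_obs();R0=Ro.from_rotvec(o["orientation"]);R,a=tgtR(Y)
    d=R0.inv().apply(np.array(p)-o["tcp_pos"]);print("move",d,"turn",a,"rows>=",max(np.linalg.norm(d)/.05,np.linalg.norm(a)/.15))
    print("tool axes in world:\n",R0.as_matrix())
E
python3 - <<'E'
from go import *
x,y=can()
delta(np.r_[(CAP[3]-.048*x-.041*y)[:2],.26])
E
python3 drive.py '0.045 -0.016 0 0 0 0.05; 0.09 -0.033 0 0 0 0.1; 0.135 -0.05 0 0 0 0.16; 0.18 -0.067 0.01 0 0 0.226; 0.22 -0.082 0.02 0 0 0.226' 0 30
python3 - <<'E'
from go import *
x,y=can()
delta(np.r_[(CAP[3]-.048*x-.041*y)[:2],.22])
E
```

```text
clock: 0.6
tcp_pos: [0.4589, -0.4348, 0.2837]
orientation: [-3.121, -0.354, -0.001]
contact_force: [0.2, 0.1, -1.0]
grip_width: 0.0127
gripper_force: 0.0
move [ 0.1148 -0.0759  0.0637] turn [-0.0001 -0.0006 -0.0007] rows>= 3.0333889443214117
tool axes in world:
 [[ 0.9745  0.2243  0.0005]
 [ 0.2243 -0.9745  0.0002]
 [ 0.0006 -0.0001 -1.    ]]
```

```bash
python3 drive.py '0.03 -0.02 0 0 0 0; 0.07 -0.045 0.015 0 0 0; 0.1 -0.065 0.03 0 0 0; 0.115 -0.076 0.05 0 0 0; 0.115 -0.076 0.064 0 0 0'
python3 drive.py '0 0 0 0 0 0; 0 0 0 0 0 0'
python3 - <<'E'
from go import *
x,y=can()
delta(np.r_[(CAP[3]-.048*x-.041*y)[:2],.186]);p,d=vision.grab_frame("side");cv2.imwrite("pics/s1.png",cv2.resize(p[60:240,240:480],None,fx=3,fy=3))
E
```

```text
clock: 1.1
tcp_pos: [0.5544, -0.3328, 0.2181]
orientation: [-3.117, -0.365, -0.0]
contact_force: [-0.1, 0.6, -0.2]
grip_width: -0.0005
gripper_force: 0.0
clock: 1.3
tcp_pos: [0.5509, -0.339, 0.2199]
orientation: [3.121, 0.351, -0.002]
contact_force: [-1.3, -0.8, 1.5]
grip_width: 0.0001
gripper_force: 0.0
move [ 0.0038 -0.0032  0.0339] turn [ 0.0005  0.0013 -0.0027] rows>= 0.6852770101881922
tool axes in world:
 [[ 0.975   0.2223 -0.0012]
 [ 0.2223 -0.975  -0.0008]
 [-0.0013  0.0005 -1.    ]]
```

View pics/s1.png

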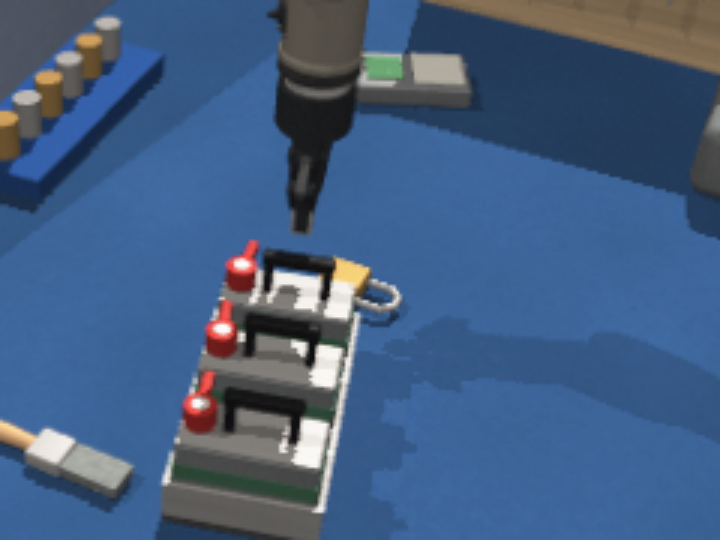

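The closed fingers, with tips at (300,230) in the crop, sit beside cap 3's tab and behind it. I'll lower them and creep forward.

```bash
python3 drive.py '0.003 -0.003 0.012 0 0 0; 0.003 -0.003 0.024 0 0 0; 0.003 -0.003 0.033 0 0 0; 0.003 -0.003 0.033 0 0 0; 0.003 -0.003 0.033 0 0 0' | tail -5 
python3 drive.py '0.006 0 0 0 0 0; 0.012 0 0 0 0 0; 0.016 0 0 0 0 0; 0.016 0 0 0 0 0'
python3 drive.py '0.002 0 0 0 0 0; 0.002 0 0 0 0 0;0.002 0 0 0 0 0' | sed -n 2,4p
python3 drive.py '0.002 0 0 0 0 0; 0.002 0 0 0 0 0;0.002 0 0 0 0 0' | sed -n 2,4p
python3 drive.py '0.002 0 0 0 0 0; 0.002 0 0 0 0 0;0.002 0 0 0 0 0' | sed -n 2,4p
```

```text
tcp_pos: [0.5543, -0.3335, 0.1865]
orientation: [-3.121, -0.355, 0.001]
contact_force: [-0.2, 0.1, -0.7]
grip_width: 0.0
gripper_force: 0.0
clock: 2.25
tcp_pos: [0.5712, -0.3293, 0.1872]
orientation: [3.121, 0.357, 0.002]
contact_force: [-0.2, -0.0, -0.3]
grip_width: 0.0
gripper_force: 0.0
tcp_pos: [0.5719, -0.3295, 0.1869]
orientation: [3.121, 0.355, -0.0]
contact_force: [-0.5, 0.2, 0.4]
tcp_pos: [0.574, -0.329, 0.187]
orientation: [3.121, 0.356, 0.0]
contact_force: [-0.2, 0.1, 0.6]
tcp_pos: [0.576, -0.3285, 0.1869]
orientation: [3.121, 0.356, 0.0]
contact_force: [0.2, -0.8, 1.0]
```

```bash
python3 drive.py '0.003 0 0 0 0 0; 0.003 0 0 0 0 0;0.003 0 0 0 0 0' | sed -n '2p;4p'
python3 drive.py '0.002 0 0 0 0 0; 0.002 0 0 0 0 0;0.002 0 0 0 0 0' | sed -n '2p;4p'
python3 drive.py '0.001 0 0 0 0 0; 0.001 0 0 0 0 0;0.001 0 0 0 0 0' | sed -n '2p;4p'
python3 drive.py '0.001 0 0 0 0 0; 0.001 0 0 0 0 0;0.001 0 0 0 0 0' | sed -n '2p;4p'
```

```text
tcp_pos: [0.579, -0.3278, 0.1869]
contact_force: [-0.5, -0.3, 0.6]
tcp_pos: [0.5809, -0.3274, 0.1869]
contact_force: [-0.4, -0.5, 0.1]
tcp_pos: [0.5815, -0.3273, 0.1869]
contact_force: [-0.6, -0.3, 0.2]
tcp_pos: [0.5824, -0.3271, 0.1868]
contact_force: [-2.4, 0.2, 0.8]
```

```bash
python3 drive.py '0 0 0 0 0 0;0 0 0 0 0 0' | sed -n '2p;4p'
python3 drive.py '0.0005 0 0 0 0 0; 0.0005 0 0 0 0 0;0.0005 0 0 0 0 0' | sed -n '2p;4p'
```

```text
tcp_pos: [0.5826, -0.327, 0.1868]
contact_force: [-2.6, -0.8, 1.3]
tcp_pos: [0.5831, -0.3269, 0.1868]
contact_force: [-2.7, -0.3, 1.3]
```

```bash
python3 drive.py '0.0005 0 0 0 0 0; 0.0005 0 0 0 0 0;0.0005 0 0 0 0 0' | sed -n '2p;4p'
python3 - <<'E'
from bench import r, vision, ticket, get_obs
import numpy as np
print(np.mean([get_obs()["contact_force"] for i in range(5)],0))
E
```

```text
tcp_pos: [0.5833, -0.3269, 0.1868]
contact_force: [-4.4, -0.7, 0.6]
[-4.40464557 -0.66778108  0.63186389]
```

Tab 3 holds at about 4 N, so it is tight. I'll back off and go to tab 2.

```bash
python3 drive.py '-0.01 0 0 0 0 0; -0.02 0 0 0 0 0; -0.02 0 -0.02 0 0 0; -0.02 0 -0.045 0 0 0; -0.02 0 -0.06 0 0 0' | sed -n '2p;4p'
python3 drive.py '0 -0.035 0 0 0 0; 0 -0.075 0 0 0 0; 0 -0.105 0 0 0 0; 0 -0.105 0 0 0 0; 0 -0.105 0 0 0 0' | sed -n '2p;4p'
python3 drive.py '0 0 0.02 0 0 0; 0 0 0.04 0 0 0; 0 0 0.06 0 0 0; 0 0 0.06 0 0 0; 0 0 0.06 0 0 0' | sed -n '2p;4p'
python3 - <<'E'
from go import *
x,y=can()
delta(np.r_[(CAP[2]-.022*x-.043*y)[:2],.187])
E
```

```text
tcp_pos: [0.5646, -0.3318, 0.2491]
contact_force: [0.2, 0.2, 1.0]
tcp_pos: [0.5408, -0.2286, 0.2474]
contact_force: [0.4, -0.7, -0.3]
tcp_pos: [0.5407, -0.2302, 0.1871]
contact_force: [0.3, -0.1, -0.2]
move [0.016  0.0022 0.0001] turn [ 0.0004  0.0002 -0.0017] rows>= 0.32280590895272004
tool axes in world:
 [[ 0.9748  0.2233 -0.0001]
 [ 0.2233 -0.9748 -0.0004]
 [-0.0002  0.0004 -1.    ]]
```

```bash
python3 drive.py '0.006 0.002 0 0 0 0; 0.013 0.002 0 0 0 0; 0.015 0.002 0 0 0 0;0.015 0.002 0 0 0 0' | sed -n '2p;4p'
python3 drive.py '0.002 0 0 0 0 0; 0.002 0 0 0 0 0;0.002 0 0 0 0 0' | sed -n '2p;4p'
python3 drive.py '0.001 0 0 0 0 0; 0.001 0 0 0 0 0;0.001 0 0 0 0 0' | sed -n '2p;4p'
python3 drive.py '0.001 0 0 0 0 0; 0.001 0 0 0 0 0;0.001 0 0 0 0 0' | sed -n '2p;4p'
python3 drive.py '0.001 0 0 0 0 0; 0.001 0 0 0 0 0;0.001 0 0 0 0 0' | sed -n '2p;4p'
```

```text
tcp_pos: [0.5566, -0.2272, 0.1874]
contact_force: [-0.4, 0.2, -0.2]
tcp_pos: [0.5575, -0.2271, 0.1869]
contact_force: [-0.7, 0.1, -0.4]
tcp_pos: [0.5586, -0.2268, 0.1869]
contact_force: [-0.8, -0.6, -0.4]
tcp_pos: [0.5596, -0.2266, 0.1869]
contact_force: [0.5, 0.7, -0.6]
tcp_pos: [0.5606, -0.2264, 0.1869]
contact_force: [0.4, 0.1, -0.4]
```

```bash
python3 drive.py '0.001 0 0 0 0 0; 0.001 0 0 0 0 0;0.001 0 0 0 0 0' | sed -n '2p;4p'
python3 drive.py '0.001 0 0 0 0 0; 0.001 0 0 0 0 0;0.001 0 0 0 0 0' | sed -n '2p;4p'

```

```text
tcp_pos: [0.5616, -0.2261, 0.1869]
contact_force: [1.2, 0.2, -0.1]
tcp_pos: [0.5626, -0.2259, 0.1869]
contact_force: [-0.3, -0.4, 0.9]
```

```bash
python3 drive.py '0.001 0 0 0 0 0; 0.001 0 0 0 0 0;0.001 0 0 0 0 0' | sed -n '2p;4p'

```

```text
tcp_pos: [0.5635, -0.2257, 0.1869]
contact_force: [0.4, 0.6, -0.4]
```

```bash
python3 drive.py '0.001 0 0 0 0 0; 0.001 0 0 0 0 0;0.001 0 0 0 0 0' | sed -n '2p;4p'
python3 drive.py '0.001 0 0 0 0 0; 0.001 0 0 0 0 0;0.001 0 0 0 0 0' | sed -n '2p;4p'

```

```text
tcp_pos: [0.5645, -0.2255, 0.1869]
contact_force: [-0.1, 0.2, -0.7]
tcp_pos: [0.5655, -0.2253, 0.1869]
contact_force: [-0.1, 0.1, 0.4]
```

```bash
python3 drive.py '0.001 0 0 0 0 0; 0.001 0 0 0 0 0;0.001 0 0 0 0 0' | sed -n '2p;4p'

```

```text
tcp_pos: [0.5659, -0.2252, 0.1868]
contact_force: [-2.8, -0.8, 1.3]
```

```bash
python3 drive.py '0.0004 0 0 0 0 0;0.0004 0 0 0 0 0;0.0004 0 0 0 0 0' | sed -n '2p;4p'

```

```text
tcp_pos: [0.5665, -0.225, 0.1868]
contact_force: [-3.8, -0.9, 0.5]
```

Tab 2 also holds, at 3.8 N. Next is tab 1.

```bash
python3 drive.py '-0.01 0 0 0 0 0; -0.02 0 0 0 0 0; -0.02 0 -0.02 0 0 0; -0.02 0 -0.045 0 0 0; -0.02 0 -0.06 0 0 0' | sed -n '2p;4p'
python3 drive.py '0 -0.035 0 0 0 0; 0 -0.075 0 0 0 0; 0 -0.107 0 0 0 0; 0 -0.107 0 0 0 0; 0 -0.107 0 0 0 0' | sed -n '2p;4p'
python3 drive.py '0 0 0.02 0 0 0; 0 0 0.04 0 0 0; 0 0 0.06 0 0 0; 0 0 0.06 0 0 0; 0 0 0.06 0 0 0' | sed -n '2p;4p'
python3 - <<'E'
from go import *
x,y=can()
delta(np.r_[(CAP[1]-.018*x-.041*y)[:2],.187])
E
```

```text
tcp_pos: [0.5475, -0.2299, 0.2488]
contact_force: [1.0, 0.6, -0.2]
tcp_pos: [0.5232, -0.1248, 0.2472]
contact_force: [0.5, -0.4, 0.4]
tcp_pos: [0.5233, -0.1264, 0.187]
contact_force: [0.3, -0.6, 0.9]
move [ 0.0119 -0.001   0.    ] turn [ 0.0003  0.0004 -0.0018] rows>= 0.23879222115072765
tool axes in world:
 [[ 0.9748  0.2232 -0.0003]
 [ 0.2232 -0.9748 -0.0004]
 [-0.0004  0.0003 -1.    ]]
```

```bash
python3 drive.py '0.006 0 0 0 0 0; 0.012 -0.001 0 0 0 0; 0.014 -0.001 0 0 0 0;0.014 -0.001 0 0 0 0' | sed -n '2p;4p'
python3 drive.py '0.002 0 0 0 0 0; 0.002 0 0 0 0 0;0.002 0 0 0 0 0' | sed -n '2p;4p'
python3 drive.py '0.001 0 0 0 0 0; 0.001 0 0 0 0 0;0.001 0 0 0 0 0' | sed -n '2p;4p'
python3 drive.py '0.001 0 0 0 0 0; 0.001 0 0 0 0 0;0.001 0 0 0 0 0' | sed -n '2p;4p'
```

```text
tcp_pos: [0.5375, -0.1207, 0.1874]
contact_force: [-0.6, -0.0, -0.7]
tcp_pos: [0.5385, -0.1206, 0.1869]
contact_force: [-0.1, 0.1, 0.4]
tcp_pos: [0.5395, -0.1205, 0.1869]
contact_force: [-0.9, -0.1, -0.1]
tcp_pos: [0.5406, -0.1202, 0.1869]
contact_force: [-0.8, -0.6, -0.0]
```

```bash
python3 drive.py '0.001 0 0 0 0 0; 0.001 0 0 0 0 0;0.001 0 0 0 0 0' | sed -n '2p;4p'

```

```text
tcp_pos: [0.5416, -0.1199, 0.1869]
contact_force: [-0.5, -1.0, -0.2]
```

```bash
python3 drive.py '0.001 0 0 0 0 0; 0.001 0 0 0 0 0;0.001 0 0 0 0 0' | sed -n '2p;4p'

```

```text
tcp_pos: [0.5426, -0.1197, 0.1869]
contact_force: [0.2, -1.7, 0.8]
```

```bash
python3 drive.py '0.001 0 0 0 0 0; 0.002 0 0 0 0 0;0.002 0 0 0 0 0' | sed -n '2p;4p'

```

```text
tcp_pos: [0.5446, -0.1192, 0.1869]
contact_force: [-0.7, 0.2, -0.9]
```

```bash
python3 drive.py '0.001 0 0 0 0 0; 0.002 0 0 0 0 0;0.002 0 0 0 0 0' | sed -n '2p;4p'

```

```text
tcp_pos: [0.5466, -0.1186, 0.1869]
contact_force: [-0.3, 0.2, 0.5]
```

```bash
python3 drive.py '0.001 0 0 0 0 0; 0.002 0 0 0 0 0;0.002 0 0 0 0 0' | sed -n '2p;4p'
python3 - <<'E'
from meas import *
p,d=vision.grab_frame("top");cv2.imwrite("pics/t2.png",p)
p,d=vision.grab_frame("side");cv2.imwrite("pics/s2.png",cv2.resize(p[100:240,260:420],None,fx=4,fy=4))
E
```

```text
tcp_pos: [0.5485, -0.1183, 0.1869]
contact_force: [-0.8, 0.3, -0.7]
```

View pics/s2.png

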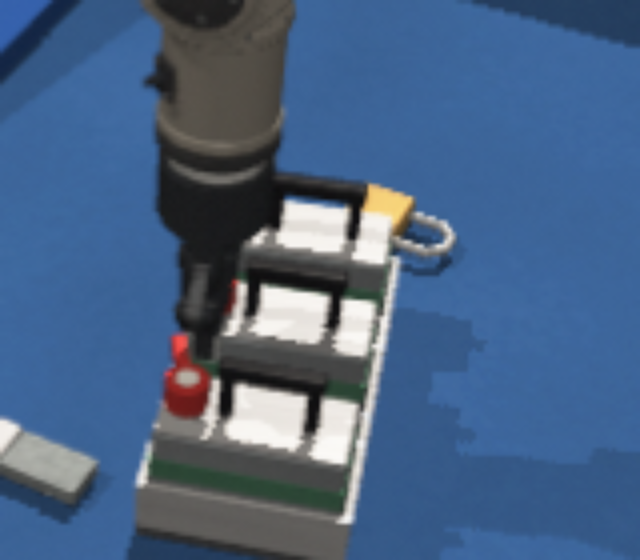

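The view shows tab 1, at (180,350), leaning left and giving way ahead of the fingertip under about 0.5 N, so can 1 is the loose one. I'll swing it on.

```bash
python3 drive.py '0.002 0 0 0 0 0; 0.004 0 0 0 0 0;0.006 0 0 0 0 0;0.006 0 0 0 0 0' | sed -n '2p;4p'
python3 drive.py '0.002 0 0 0 0 0; 0.004 0 0 0 0 0;0.006 0 0 0 0 0;0.006 0 0 0 0 0' | sed -n '2p;4p'
python3 drive.py '-0.01 0 0 0 0 0; -0.025 0 0 0 0 0; -0.025 0 -0.03 0 0 0; -0.025 0 -0.06 0 0 0; -0.065 0 -0.09 0 0 0' | sed -n '2p;4p'
python3 drive.py '-0.04 0 0 0 0 0; -0.08 0 0 0 0 0; -0.1 0 0 0 0 0; -0.1 0 0 0 0 0' .04| sed -n '2p;4p'
python3 - <<'E'
from meas import *
p,d=vision.grab_frame("top");cv2.imwrite("pics/t3.png",p);T=caps("top",p)
for t in T:
    c=onz("top",t[0],.127)[0];w=onz("top",t[2],.123)[0]-c
    print(t[0],c,"tabdir",np.degrees(np.arctan2(w[1],w[0]))+77,np.linalg.norm(w[:2]))
cv2.imwrite("pics/t3c.png",cv2.resize(p[170:320,180:420],None,fx=3,fy=3))
E
```

```text
tcp_pos: [0.5546, -0.1169, 0.1869]
contact_force: [-0.1, 0.5, -0.3]
tcp_pos: [0.5604, -0.1155, 0.1869]
contact_force: [-0.1, 1.1, -1.3]
tcp_pos: [0.4993, -0.1289, 0.2783]
contact_force: [-0.3, -1.1, 0.9]
tcp_pos: [0.3958, -0.1538, 0.2768]
contact_force: [0.0, 0.5, -0.7]
[304.18055556 235.09722222] [ 0.54388405 -0.07895338  0.127     ] tabdir 38.82230656591832 0.048613280762312985
[342.5        225.45833333] [ 0.56847324 -0.18190687  0.127     ] tabdir 3.9922431939594816 0.05053384947844815
[379.6 216.3] [ 0.59197456 -0.28291603  0.127     ] tabdir -2.4911767953598627 0.0498080164320406
```

View pics/t3c.png

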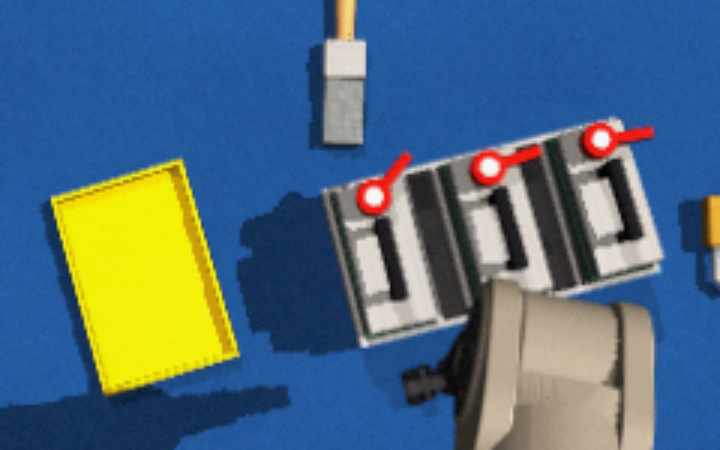

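Tab 1 now reads about 39°, with its tip at (405,158) in the crop. It needs about 6 mm more push.

```bash
python3 drive.py '0.04 0 0 0 0 0; 0.08 0 0 0 0 0; 0.12 0 0 0 0 0; 0.14 0 0.02 0 0 0; 0.14 0 0.03 0 0 0' 0| sed -n '2p;4p'
python3 drive.py '0 0 0.02 0 0 0; 0 0 0.04 0 0 0; 0 0 0.06 0 0 0; 0 0 0.06 0 0 0' | sed -n '2p;4p'
python3 - <<'E'
from go import *
x,y=can()
delta(np.r_[(CAP[1]+.0142*x-.0398*y)[:2],.187])
E
```

```text
tcp_pos: [0.539, -0.119, 0.2455]
contact_force: [0.1, 0.1, -0.1]
tcp_pos: [0.5338, -0.121, 0.1843]
contact_force: [-0.2, -0.1, -0.2]
move [ 0.0326  0.0007 -0.0029] turn [-0.002   0.0051  0.0001] rows>= 0.6549272794107709
tool axes in world:
 [[ 0.9743  0.225  -0.0054]
 [ 0.2251 -0.9743  0.0008]
 [-0.0051 -0.002  -1.    ]]
```

```bash
python3 drive.py '0.01 0 0 0 0 0; 0.02 0 0 0 0 0; 0.026 0 0 0 0 0;0.029 0 0 0 0 0;0.032 0.001 0 0 0 0' | sed -n '2p;4p'
python3 drive.py '0 0 0 0 0 0; 0 0 0 0 0 0' | sed -n '2p;4p'
python3 drive.py '-0.01 0 0 0 0 0; -0.03 0 0 0 0 0; -0.03 0 -0.03 0 0 0; -0.03 0 -0.06 0 0 0; -0.07 0 -0.09 0 0 0' | sed -n '2p;4p'
python3 drive.py '-0.04 0 0 0 0 0; -0.08 0 0 0 0 0; -0.1 0 0 0 0 0; -0.1 0 0 0 0 0;-0.1 0 0 0 0 0' .05| sed -n '2p;4p'
python3 - <<'E'
from meas import *
from go import *
p,d=vision.grab_frame("top");cv2.imwrite("pics/t4.png",p);T=caps("top",p)
for t in T:
    c=onz("top",t[0],.127)[0];q=onz("top",t[4],.123)-c;q=q[np.linalg.norm(q[:,:2],axis=1)>.026];w=q.mean(0)
    print(t[0],c,"tabdir",np.degrees(np.arctan2(w[1],w[0]))+77,np.linalg.norm(w[:2]))
uv,X=cloud("top",d);col=p[uv[:,1],uv[:,0]].astype(int)
k=(col.max(1)<70)&(X[:,2]>.138)&(X[:,2]<.158)&(np.linalg.norm(X[:,:2]-[.487,-.091],axis=1)<.045);q=X[k]
print(len(q),q.mean(0),cv2.minAreaRect((q[:,:2]*1000).astype(np.float32)))
g=onz("top",uv[k],.149)[:,:2]*1000;print(cv2.minAreaRect(g.astype(np.float32)))
E
```

```text
tcp_pos: [0.5675, -0.1149, 0.1873]
contact_force: [-0.4, -0.3, -0.1]
tcp_pos: [0.5671, -0.1152, 0.187]
contact_force: [-1.2, -0.5, 0.4]
tcp_pos: [0.5012, -0.1295, 0.2783]
contact_force: [-0.7, -0.5, 0.6]
tcp_pos: [0.4013, -0.1534, 0.2772]
contact_force: [0.3, 0.3, 0.7]
[304.125 235.375] [ 0.5431 -0.0788  0.127 ] tabdir 45.08595775447928 0.038004105809579775
[342.5    225.4583] [ 0.5685 -0.1819  0.127 ] tabdir 6.136084235242194 0.03814634572367087
[379.6 216.3] [ 0.592  -0.2829  0.127 ] tabdir -4.162873040896756 0.03764754781071912
130 [ 0.4869 -0.0909  0.1501] ((486.7898254394531, -91.01425170898438), (70.47322845458984, 12.03805160522461), 12.209632873535156)
((486.79119873046875, -90.78047943115234), (70.65924072265625, 12.552696228027344), 12.239180564880371)
```

```bash
python3 - <<'E'
from go import *
delta([.4869,-.0909,.197])
E
```

```text
move [ 0.0966 -0.0415  0.0803] turn [ 0.0004 -0.0012  0.0002] rows>= 2.6459465371907434
tool axes in world:
 [[ 0.9743  0.2252  0.0012]
 [ 0.2252 -0.9743 -0.0001]
 [ 0.0012  0.0004 -1.    ]]
```

```bash
python3 drive.py '0.035 -0.015 0 0 0 0; 0.07 -0.03 0 0 0 0; 0.0965 -0.0415 0.01 0 0 0; 0.0965 -0.0415 0.03 0 0 0; 0.0965 -0.0415 0.04 0 0 0' .05
python3 drive.py '0 0 0.015 0 0 0; 0 0 0.03 0 0 0; 0 0 0.04 0 0 0; 0 0 0.04 0 0 0; 0 0 0.04 0 0 0' | sed -n '2p;4p'
python3 drive.py '0 0 0 0 0 0; 0 0 0 0 0 0; 0 0 0 0 0 0; 0 0 0 0 0 0; 0 0 0 0 0 0' 0 40
python3 drive.py '0 0 0 0 0 0; 0 0 0 0 0 0; 0 0 0 0 0 0' 0 70
```

```text
clock: 19.65
tcp_pos: [0.4869, -0.0897, 0.2352]
orientation: [-3.12, -0.36, 0.003]
contact_force: [0.3, 0.2, 0.5]
grip_width: 0.0503
gripper_force: 0.0
tcp_pos: [0.4863, -0.0913, 0.1971]
contact_force: [0.3, 0.7, 0.1]
clock: 20.65
tcp_pos: [0.4867, -0.0916, 0.1976]
orientation: [3.121, 0.355, 0.002]
contact_force: [0.2, -1.6, 5.9]
grip_width: 0.0133
gripper_force: 40.2
clock: 20.95
tcp_pos: [0.4867, -0.0917, 0.1976]
orientation: [3.121, 0.354, 0.002]
contact_force: [-0.5, -1.9, 6.6]
grip_width: 0.0128
gripper_force: 68.8
```

```bash
python3 drive.py '0 0 -0.005 0 0 0; 0 0 -0.015 0 0 0; 0 0 -0.025 0 0 0; 0 0 -0.035 0 0 0; 0 0 -0.045 0 0 0' 0 70 
python3 drive.py '0 0 -0.015 0 0 0; 0 0 -0.03 0 0 0; 0 0 -0.045 0 0 0; 0 0 -0.055 0 0 0; 0 0 -0.055 0 0 0'
python3 - <<'E'
from go import *
for n in("top","side"):
    p,d=vision.grab_frame(n);p0=p;hsv=cv2.cvtColor(p,cv2.COLOR_BGR2HSV)
    m=cv2.inRange(hsv,(20,130,50),(36,255,255))
    k,l,s,c=cv2.connectedComponentsWithStats(m);i=1+np.argmax(s[1:,4]);v,u=np.nonzero(l==i)
    q=onz(n,np.c_[u,v],.018)[:,:2]*1000;print(n,"tray@18",cv2.minAreaRect(q.astype(np.float32)),s[i,4])
    hull=cv2.convexHull(np.c_[u,v].astype(np.int32));a=cv2.approxPolyDP(hull,6,True)[:,0];print(a.tolist())
    cv2.imwrite(f"pics/{n}5.png",p);uv,X=cloud(n,d);col=p[uv[:,1],uv[:,0]]
    k=(l[uv[:,1],uv[:,0]]==i);q=X[k];print("heights",np.percentile(q[:,2],[5,50,95]))
cv2.imwrite("pics/s5c.png",cv2.resize(p0[80:340,220:420],None,fx=2.2,fy=2.2))
x,y=can(np.radians(16.4));delta(np.r_[(np.array([.4815,.141,0])-.008*x)[:2],.29],np.radians(16.4))
E
```

```text
clock: 21.45
tcp_pos: [0.486, -0.0911, 0.2428]
orientation: [-3.121, -0.356, 0.0]
contact_force: [0.1, -0.3, -7.1]
grip_width: 0.0127
gripper_force: 68.7
clock: 21.95
tcp_pos: [0.4869, -0.0912, 0.2986]
orientation: [3.121, 0.355, 0.005]
contact_force: [0.2, 0.1, -7.2]
grip_width: 0.0127
gripper_force: 68.7
top tray@18 ((481.9089050292969, 140.1659698486328), (200.25372314453125, 135.99484252929688), 16.372159957885742) 3188
[[259, 288], [215, 301], [197, 236], [239, 223]]
heights [0.0025 0.0068 0.0196]
side tray@18 ((481.2162170410156, 145.03646850585938), (197.65414428710938, 142.58238220214844), 16.172300338745117) 2149
[[331, 271], [325, 317], [248, 304], [259, 260]]
heights [0.0025 0.0062 0.0192]
move [ 0.04   -0.2267  0.0067] turn [-0.      0.0003 -0.0595] rows>= 4.606277537684265
tool axes in world:
 [[ 0.9744  0.2248 -0.0003]
 [ 0.2248 -0.9744 -0.    ]
 [-0.0003 -0.     -1.    ]]
```

View pics/s5c.png

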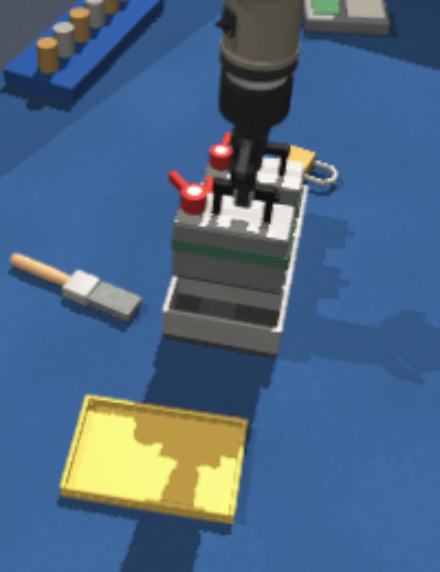

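The crop shows the can, near (235,235), hanging level with its tab open at (178,180), above the empty pocket. I'll move it over the tray.

```bash
python3 drive.py '0.005 -0.03 0 0 0 -0.01; 0.015 -0.075 0 0 0 -0.02; 0.025 -0.12 0 0 0 -0.04; 0.033 -0.165 0 0 0 -0.06; 0.037 -0.2 0 0 0 -0.06' | sed -n '2,4p'
python3 drive.py '0.001 -0.012 0 0 0 0; 0.0015 -0.022 0 0 0 0; 0.0015 -0.026 0 0 0 0; 0.0015 -0.026 0 0 0 0; 0.0015 -0.026 0 0 0 0' | sed -n '2,4p'
python3 - <<'E'
from go import *
p,d=vision.grab_frame("top");cv2.imwrite("pics/t6.png",p)
x,y=can(np.radians(16.4));delta(np.r_[(np.array([.4815,.141,0])-.008*x)[:2],.1906],np.radians(16.4))
E
```

```text
tcp_pos: [0.4764, 0.1151, 0.2961]
orientation: [-3.108, -0.453, 0.002]
contact_force: [0.8, -0.8, -6.8]
tcp_pos: [0.4715, 0.136, 0.2967]
orientation: [3.109, 0.446, -0.0]
contact_force: [0.6, -0.3, -7.4]
move [ 0.003  -0.0021  0.1062] turn [ 0.0006  0.0004 -0.0016] rows>= 2.1244237529321643
tool axes in world:
 [[ 0.9598  0.2808 -0.0002]
 [ 0.2808 -0.9598 -0.0007]
 [-0.0004  0.0006 -1.    ]]
```

```bash
python3 drive.py '0.003 -0.002 0.02 0 0 0; 0.003 -0.002 0.04 0 0 0; 0.003 -0.002 0.055 0 0 0; 0.003 -0.002 0.07 0 0 0; 0.003 -0.002 0.08 0 0 0' | sed -n '2,4p'
python3 drive.py '0 0 0 0 0 0; 0 0 0 0 0 0; 0 0 0 0 0 0' | sed -n '2,4p'
python3 - <<'E'
from go import *
x,y=can(np.radians(16.4));delta(np.r_[(np.array([.4815,.141,0])-.008*x)[:2],.1906],np.radians(16.4))
a,_=vision.grab_frame("top");b,_=vision.grab_frame("side")
c=np.hstack([cv2.resize(a[200:320,180:280],None,fx=4,fy=4),cv2.resize(b[210:330,235:345],None,fx=3.5,fy=4)])
cv2.imwrite("pics/m7.png",c[:, :800])
E
```

```text
tcp_pos: [0.4736, 0.139, 0.2159]
orientation: [3.109, 0.446, -0.002]
contact_force: [-0.5, 0.3, -7.3]
tcp_pos: [0.4743, 0.1402, 0.2178]
orientation: [-3.109, -0.448, -0.003]
contact_force: [-0.2, -1.4, -7.0]
move [-0.0009  0.0013  0.0272] turn [-0.     -0.0017  0.0002] rows>= 0.5443976283434013
tool axes in world:
 [[ 0.9593  0.2825  0.0017]
 [ 0.2825 -0.9593  0.0005]
 [ 0.0017 -0.     -1.    ]]
```

View pics/m7.png

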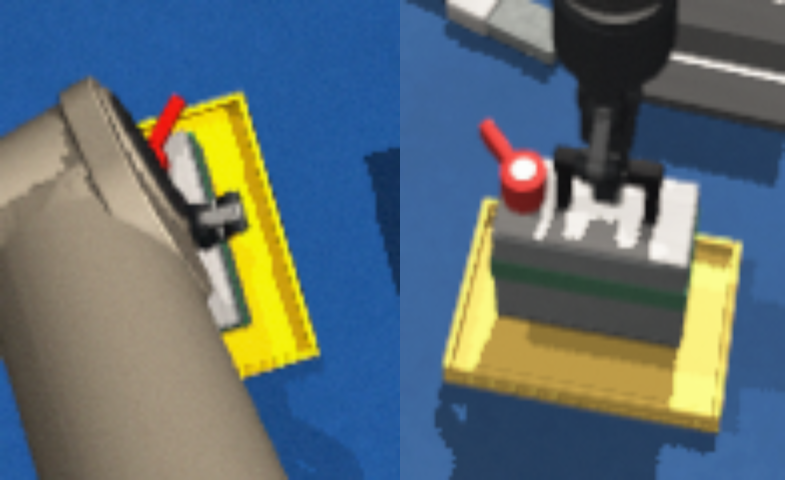

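The can hangs parallel to the tray and centred over it: in the right view its body spans about (495–695, 165–345), with the tab open. I'll lower it gently.

```bash
python3 drive.py '-0.0005 0.001 0.008 0 0 0; -0.0005 0.001 0.015 0 0 0; -0.0005 0.001 0.019 0 0 0; -0.0005 0.001 0.022 0 0 0; -0.0005 0.001 0.022 0 0 0' | sed -n '2,4p'
python3 drive.py '0 0 0.001 0 0 0; 0 0 0.002 0 0 0; 0 0 0.003 0 0 0; 0 0 0.003 0 0 0; 0 0 0.003 0 0 0' | sed -n '2,4p'
python3 drive.py '0 0 0.0005 0 0 0; 0 0 0.001 0 0 0; 0 0 0.001 0 0 0' | sed -n '2,4p'
```

```text
tcp_pos: [0.4731, 0.139, 0.1943]
orientation: [3.109, 0.449, -0.002]
contact_force: [-0.1, -1.0, -6.7]
tcp_pos: [0.4734, 0.1391, 0.192]
orientation: [3.109, 0.449, 0.0]
contact_force: [-0.4, -0.1, -6.8]
tcp_pos: [0.4734, 0.139, 0.1909]
orientation: [3.109, 0.449, -0.0]
contact_force: [0.0, -0.3, -7.2]
```

```bash
python3 drive.py '0 0 0.0005 0 0 0; 0 0 0.001 0 0 0; 0 0 0.001 0 0 0' | sed -n '2p;4p'
```

```text
tcp_pos: [0.4732, 0.1388, 0.1907]
contact_force: [-5.6, -3.2, 5.7]
```

```bash
python3 drive.py '0 0 0.0005 0 0 0; 0 0 0.001 0 0 0; 0 0 0.001 0 0 0' | sed -n '2p;4p'
```

```text
tcp_pos: [0.4731, 0.1388, 0.1906]
contact_force: [-8.6, -3.9, 16.2]
```

```bash
python3 drive.py '0 0 -0.0008 0 0 0; 0 0 -0.0013 0 0 0; 0 0 -0.0013 0 0 0' | sed -n '2p;4p'
python3 drive.py '0 0 0 0 0 0; 0 0 0 0 0 0; 0 0 0 0 0 0; 0 0 0 0 0 0; 0 0 0 0 0 0' .045 20
python3 drive.py '0 0 -0.01 0 0 0; 0 0 -0.03 0 0 0; 0 0 -0.06 0 0 0; 0 0 -0.09 0 0 0; 0 0 -0.11 0 0 0'
python3 drive.py '-0.02 0.04 0 0 0 0; -0.05 0.07 0 0 0 0; -0.07 0.11 -0.02 0 0 0; -0.07 0.15 -0.02 0 0 0; -0.07 0.18 -0.02 0 0 0' | sed -n '2p;4p'
python3 drive.py '0 0.04 0 0 0 0; 0 0.08 0 0 0 0; 0 0.11 0 0 0 0; 0 0.12 0 0 0 0; 0 0.12 0 0 0 0' | sed -n '1p;2p;4p'
python3 - <<'E'
from meas import *
from go import *
a,d=vision.grab_frame("top");b,_=vision.grab_frame("side")
cv2.imwrite("pics/t8.png",a);cv2.imwrite("pics/m8.png",np.hstack([cv2.resize(a[160:320,180:420],None,fx=2,fy=2),cv2.resize(b[120:330,230:370],None,fx=1.52,fy=1.52)])[:, :800] if 0 else cv2.resize(a[170:320,180:440],None,fx=3,fy=3))
cv2.imwrite("pics/s8.png",cv2.resize(b[120:340,220:400],None,fx=2.6,fy=2.6))
uv,X=cloud("top",d);col=a[uv[:,1],uv[:,0]].astype(int)
k=(X[:,2]>.085)&(X[:,2]<.1)&(col.min(1)>80)&(X[:,1]>.03)&(X[:,1]<.25)&(X[:,0]>.35);q=X[k]
print("can top",np.median(q[:,2]),cv2.minAreaRect((q[:,:2]*1000).astype(np.float32)))
E
```

```text
tcp_pos: [0.4732, 0.1388, 0.1907]
contact_force: [-5.3, -3.1, 5.9]
clock: 26.7
tcp_pos: [0.4737, 0.1392, 0.1902]
orientation: [-3.109, -0.449, -0.001]
contact_force: [0.1, -0.5, 0.1]
grip_width: 0.0448
gripper_force: 0.0
clock: 27.2
tcp_pos: [0.4739, 0.1394, 0.3031]
orientation: [-3.109, -0.449, -0.005]
contact_force: [-0.4, 0.1, -0.3]
grip_width: 0.0451
gripper_force: 0.0
tcp_pos: [0.4572, -0.056, 0.3219]
contact_force: [0.8, 1.3, 0.3]
clock: 28.2
tcp_pos: [0.4912, -0.1695, 0.3205]
contact_force: [0.0, 0.9, -0.4]
can top 0.09592885019420738 ((481.45050048828125, 141.0142822265625), (133.16525268554688, 63.56772994995117), 15.741277694702148)
```

View pics/m8.png

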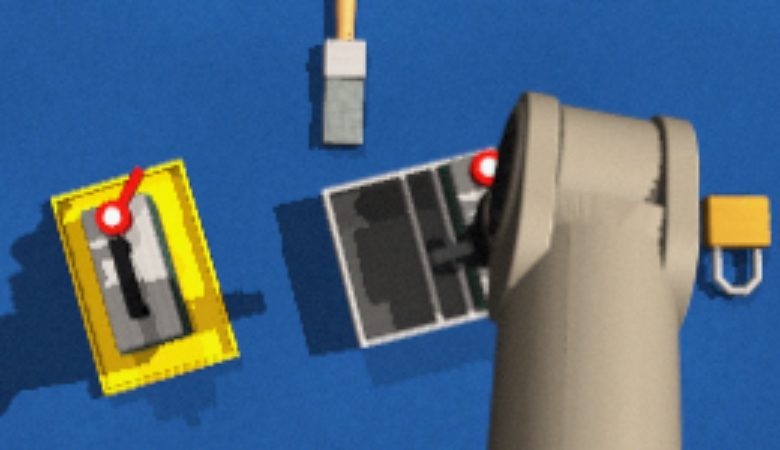

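View pics/s8.png

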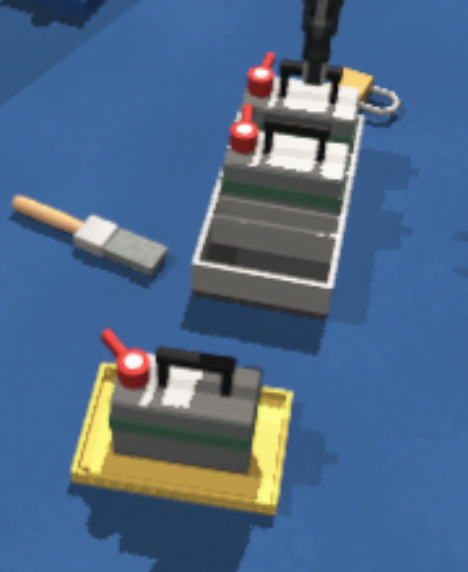

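The can stands flat in the tray: top at 96 mm, centre (0.481, 0.141), tab open at (133,180) in the crop. The other two cans, brush and padlock look undisturbed, and the arm is clear.

```bash
python3 -c "
from bench import r, vision, ticket, get_obs
print(ticket.hand_in())"
```

```text
the job is handed in; nothing more can be done
None
```

The job is handed in: the loose cap was on the can in the pocket nearest the tray, its tab is open to about 45°, and that can stands flat and centred in the yellow tray, with the other two cans still in their pockets.

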